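# Close the sample tub that holds the stone

### The job

The big stone lies in one of the two open sample tubs. Take the lid that fits that tub and press it on, not too hard because the plastic is brittle, until it has snapped in and sits level on the rim all the way round. The tub stays upright on the table with the stone inside; leave the other tub open, its lid and everything else on the table where they are.

Things in the scene. Friction and masses are not known exactly. Their poses are not given: they have to be found in the camera images.
- stone: Dark grey irregular stone, about 64 mm long, 46 mm wide and 37 mm tall, 150 g, lying flat on the inner floor of one of the two tubs (which one differs from start to start). Origin: middle of its underside.
- tub_wide: Wide sample tub: round, straight-sided, frosted plastic, open at the top, standing loose and upright on the table. Outer diameter 116 mm (120 mm over the rim), height 65 mm, wall and floor 3 mm, 160 g. Origin: centre of the underside; z along its axis, up when upright; yaw means nothing.
- tub_wide_rim (a point): Centre of the wide tub's mouth, level with the rim. Inside the rim runs a lip 3 mm tall that leaves a mouth 104 mm across; below it the bore is 110 mm.
- tub_narrow: Narrow sample tub: round, straight-sided, frosted plastic, open at the top, standing loose and upright on the table. Outer diameter 88 mm (92 mm over the rim), height 65 mm, wall and floor 3 mm, 110 g. Origin: centre of the underside; z along its axis, up when upright; yaw means nothing.
- tub_narrow_rim (a point): Centre of the narrow tub's mouth, level with the rim. Inside the rim runs a lip 3 mm tall that leaves a mouth 76 mm across; below it the bore is 82 mm.
- lid_wide: White snap lid of the wide tub (90 g; only that tub takes it), lying right way up. A round flange 124 mm across, 5 mm thick, over a plug 102 mm across and 18 mm deep with a chamfered foot and a springy black sealing lip. Origin: centre of the plug's underside, the flat top 23 mm above it; z along its axis; its thumb tab points along its -x. Fully home, the origin is 47 mm above the tub's underside.
- lid_wide_tab (a point): Middle of the wide lid's thumb tab, 77 mm from the lid's axis: 30 mm wide, 10 mm thick (13 to 23 mm above the lid's origin), reaching 30 mm beyond the flange edge; made for lifting the lid. Pressed down by the tab, the lid tends to seat on this side only while the far side stays up.
- lid_wide_top (a point): Middle of the wide lid's flat top. Let go on the mouth, the lid stops on its sealing lip about 10 mm too high, perhaps leaning; pressed here with 12 to 28 N (the seal's tightness differs round the rim and from start to start) it snaps past the rim's lip and lies flat on the rim. If a side stays up, press there. The plastic cracks at 50 N.
- lid_narrow: White snap lid of the narrow tub (60 g; only that tub takes it), lying right way up. A round flange 96 mm across, 5 mm thick, over a plug 74 mm across and 18 mm deep with a chamfered foot and a springy black sealing lip. Origin: centre of the plug's underside, the flat top 23 mm above it; z along its axis; its thumb tab points along its -x. Fully home, the origin is 47 mm above the tub's underside.
- lid_narrow_tab (a point): Middle of the narrow lid's thumb tab, 63 mm from the lid's axis: 30 mm wide, 10 mm thick (13 to 23 mm above the lid's origin), reaching 30 mm beyond the flange edge; made for lifting the lid. Pressed down by the tab, the lid tends to seat on this side only while the far side stays up.
- lid_narrow_top (a point): Middle of the narrow lid's flat top. Let go on the mouth, the lid stops on its sealing lip about 10 mm too high, perhaps leaning; pressed here with 12 to 28 N (the seal's tightness differs round the rim and from start to start) it snaps past the rim's lip and lies flat on the rim. If a side stays up, press there. The plastic cracks at 50 N.
- mat: Grey bench mat, 420 x 1040 x 3 mm, fixed flat on the table; tubs, lids and bystanders stand on it. Origin: centre of its underside.
- dish: Bystander: clear round petri dish, 90 mm across, 16 mm tall, with a small pebble in it. Origin: centre of its underside.
- lens: Bystander: hand lens lying flat, glass frame 84 mm across, 9 mm thick, handle to 155 mm along its -x. Origin: under the centre of the glass.
- beaker: Bystander: empty glass beaker, 70 mm across, 95 mm tall. Origin: centre of its underside.
Things that resemble listed ones, but are neither listed nor needed, are in the scene too. What is shaped like the lid_narrow but orange is not meant.

How it is judged:
At the end, for the whole second after the job is handed in: The tub with the stone in it stands upright on the table; its own lid is on it, centred within 4 mm, its flange within 1.5 mm of flat on the rim and within 0.03 rad (1.7 degrees) of level with it, at rest. The other tub and the other lid are within 30 mm of where they started (((horizontal distance between stone and tub_wide below 0.04 m and z of stone in the frame of tub_wide below 0.03 m and angle between tub_wide's own z axis and vertical below 0.05 rad and height (world z) of tub_wide below 0.012 m and horizontal distance between lid_wide and tub_wide below 0.004 m and z of lid_wide in the frame of tub_wide between 0.0455 and 0.0485 m and angle between the z axis of lid_wide and the z axis of tub_wide, either way round below 0.03 rad and linear speed of lid_wide below 0.02 m/s and distance of each of tub_narrow, lid_narrow from where it was at the start of the episode below 0.03 m) or (horizontal distance between stone and tub_narrow below 0.04 m and z of stone in the frame of tub_narrow below 0.03 m and angle between tub_narrow's own z axis and vertical below 0.05 rad and height (world z) of tub_narrow below 0.012 m and horizontal distance between lid_narrow and tub_narrow below 0.004 m and z of lid_narrow in the frame of tub_narrow between 0.0455 and 0.0485 m and angle between the z axis of lid_narrow and the z axis of tub_narrow, either way round below 0.03 rad and linear speed of lid_narrow below 0.02 m/s and distance of each of tub_wide, lid_wide from where it was at the start of the episode below 0.03 m))); the robot touches nothing.
It fails at once if the petri dish is pushed more than 30 mm from its place (distance of dish from where it was at the start of the episode above 0.03 m).
It fails at once if the hand lens is pushed more than 30 mm from its place (distance of lens from where it was at the start of the episode above 0.03 m).
It fails at once if the beaker is pushed more than 30 mm from its place (distance of beaker from where it was at the start of the episode above 0.03 m).
It fails at once if a tub is pressed against the mat with more than 50 N (the plastic cracks) (contact force between any of tub_wide, tub_narrow and mat above 50 N).
It also fails if it takes over 48 s, if anything falls off the work surface, if the arm or the gripper's body presses on something with over 40 N, if the wrist force passes 120 N, or if a joint passes its speed limit or range.

### The arm

A 6-joint arm with a two-finger parallel gripper is mounted at the origin on the work surface. World frame = base frame: x ahead of the robot, y to its left, z up, the work surface at z = 0. Lengths are in m, angles in rad, forces in N, time in s.
With the tool pointing down it reaches from about 0.225 to 0.875 m from the base axis. Payload 3.4 kg.
Tool frame: the origin (TCP) lies midway between the tips of the shut fingers; the grasp point (between the pads) lies 19 mm behind it; z points along the fingers, y is the line along which they close (so a half turn about z gives the same grasp; the last joint's range is limited). The gripper opens to 85 mm and grips with 20 to 120 N. Pads are 22 mm wide; open, the fingers measure 114 mm over their backs; the gripper's body (76 mm by 85 mm) begins 54 mm behind the grasp point. The pads swing forward as they close: fully open they stand 13 mm farther back than shut.
Start: joints at [-1.435, 0.276, 1.505, -0, 1.361, -0.121], TCP at [0.146, -0.556, 0.231] pointing down, gripper open.
Joint ranges: [-2.89, 2.89], [-0.75, 2.08], [0.22, 2.7], [-1.18, 4.32], [0.11, 2.71], [-2.7, 2.7]. Speed limits (rad/s): [2.57, 2.57, 3.14, 3.14, 3.14, 3.14].

### API

Orientations are given as a unit quaternion [w, x, y, z].
In Python, from rig import * gives the robot as it stands.
- The arm moves only by the tool apply_moves, never from a script. Its argument "steps" is one flat list of numbers, 4 for each row, row after row: the shift along the world's x, y, z in cm, then the turn about the world's z in degrees. A call has 1 to 8 rows; each row is the pose to reach, as a shift and turn from the pose commanded when the call began; what a row does not reach only later rows make up. A row lasts 1/12 s, in which the tool goes at most 41.7 mm and 7.16 degrees, less where a joint would pass 70% of its speed; a pose out of reach is approached as far as the arm can. A call with a gripper value outside its range is refused whole. "jaw" is the closure in counts, from 0 (fully open) to 255 (shut), set as the call begins (left out, the last holds). The fingers move at their own pace and stop on an object; "newtons" is the grip in N (left out, the last holds). Time passes only in rows, so rows that repeat a pose let the fingers close. It gives the time, the measured TCP pose, the force, the opening and the grip force at its end, in the units of the state.
- get_state(): the state, without advancing time (a new reading comes with each control period).
- get_image(name): name is "side" or "top" or "wrist"; returns the picture (400x640x3 uint8, red, green, blue); there is no depth.
- calibration(name): a dict with "fx", "fy", "cx", "cy" (pixels), "xyz" and "rotation" of the camera in the world. Camera axes: x right, y up, looking along -z (the intrinsics and any distortion apply to the point x, -y, -z); pixel columns grow to the right and rows downward; lengths in m; the calibration is good to about 2 mm. A picture is of the moment at which its call begins: read the wrist's pose just before it. calibration takes no time and is no camera call; for the wrist camera it gives the pose at the moment of the call.
- sign_off(): hands the job in; it is judged then, once.
The state is a dict: "clock": time; "qpos": joint angles; "qd": joint speeds; "effort": joint torques, N m; "position": TCP position; "ee_rot": TCP orientation; "contact_force": force on the tool from outside, world axes, zero at the start; "moment": the same for the moment, N m; "width": finger opening in m; "gripper_force": force on a finger pad.
Only numpy, scipy, OpenCV 4.12 (cv2) and the standard library are available. Lean on these libraries where they do the work, as an engineer would, in place of code of your own. Each camera call takes 0.05 s, during which the arm holds its last target. There are 200 camera calls.

## Working session

There is one attempt and no reset: what is moved stays moved. The work goes in short steps, Python scripts to look and compute and a tool call to move; the robot and the scene stay as the last step left them, time stands still between calls to the robot, and variables do not carry over. Pictures are saved under pics/ and viewed, at most 10 in all, crops included, and the job is handed in when it is done.

Besides the shell and the picture viewer there is one more tool, called after "Request:" as a command line: name --argument value ..., lists and objects as JSON in quotes. apply_moves: Moves the arm, as the interface text tells. Its arguments: {"type":"object","properties":{"steps":{"type":"array","items":{"type":"number"}},"jaw":{"type":"number"},"newtons":{"type":"number"}},"required":["steps"]}

```bash
mkdir -p pics; ls; python3 - <<'E'
from rig import *
import cv2
for n in ("top","side"):
    cv2.imwrite(f"pics/{n}0.png",get_image(n)[:,:,::-1]); print(n,calibration(n))
s=get_state();print(s)
E
```

```text
pics
top {'fx': 373.84941075237936, 'fy': 373.84941075237936, 'cx': 321.30199098220606, 'cy': 197.7993224757065, 'xyz': array([ 0.31552684, -0.00833898,  1.18747361]), 'rotation': array([-0.69789891, -0.05161091,  0.04560758,  0.71287683])}
side {'fx': 369.45890592085584, 'fy': 369.45890592085584, 'cx': 321.6088242509071, 'cy': 198.5055294865123, 'xyz': array([0.21061037, 0.64473155, 0.90613865]), 'rotation': array([-0.18143446, -0.06012245,  0.32824819,  0.92505132])}
{'clock': 0.1, 'qpos': array([-1.43500365e+00,  2.76563358e-01,  1.50602382e+00, -3.35984639e-05,
        1.36068863e+00, -1.20992560e-01]), 'qd': array([ 0.0008108 , -0.0010037 , -0.00566416, -0.0016493 , -0.0001927 ,
        0.00075426]), 'effort': array([ 1.23607380e-03, -4.17699766e+01, -2.46406156e+01, -3.01962755e-04,
        5.71888435e-03,  8.66695302e-06]), 'position': array([ 0.14595689, -0.55567741,  0.23050129]), 'ee_rot': array([-8.41430660e-04,  9.91768183e-01,  1.28043600e-01, -2.26540354e-05]), 'contact_force': array([-0.10225011, -0.42311483, -0.23190723]), 'moment': array([0.01142499, 0.04775318, 0.0249501 ]), 'gripper_force': 0.0, 'width': 0.08545936425956142}
```

View pics/top0.png

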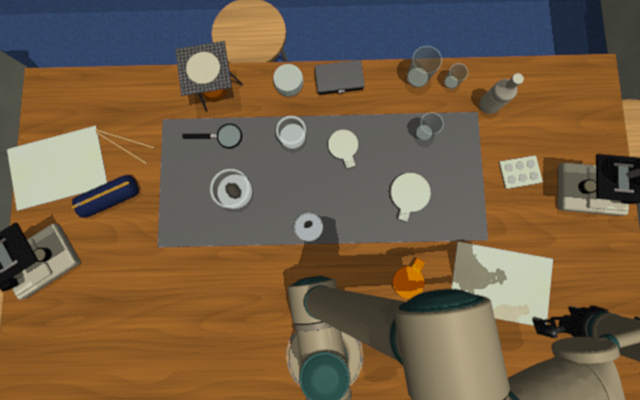

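View pics/side0.png

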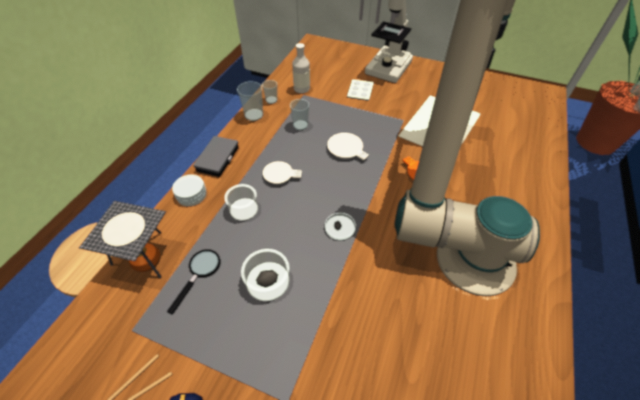

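The top view shows the big stone in the wide tub at (231,189). The narrow tub at (290,132) is empty.

Things that could be taken for the lid I want:
- **White wide lid:** (410,192), tab at (404,213). By the description, this is the one.
- **White narrow lid:** (343,145).
- **Orange lid:** (409,280).
- **Pale disc on the stool:** (203,68).

The dish with a pebble at (308,227) could also be taken for the tub with the stone. I'll check the choice in one close crop.

```bash
cat > h.py <<'E'
from rig import *
import numpy as np, cv2
from scipy.spatial.transform import Rotation as R
def cam(n):
    c=calibration(n); q=c["rotation"]; return c,R.from_quat([q[1],q[2],q[3],q[0]])
def px2w(n,uv,z):
    c,r=cam(n); uv=np.atleast_2d(uv).astype(float)
    d=r.apply(np.c_[(uv[:,0]-c["cx"])/c["fx"],-(uv[:,1]-c["cy"])/c["fy"],-np.ones(len(uv))])
    return (c["xyz"]+d*((z-c["xyz"][2])/d[:,2])[:,None])[:,:2]
def w2px(n,p):
    c,r=cam(n); q=r.inv().apply(np.atleast_2d(p)-c["xyz"])
    return np.c_[c["cx"]-c["fx"]*q[:,0]/q[:,2],c["cy"]+c["fy"]*q[:,1]/q[:,2]]
def circ(ctr,z,rad):
    t=np.linspace(0,2*np.pi,90); return np.c_[ctr[0]+rad*np.cos(t),ctr[1]+rad*np.sin(t),0*t+z]
def crop(im,u,v,w=100,h=75,k=4,curves=(),n="top"):
    o=cv2.resize(im[v:v+h,u:u+w],None,fx=k,fy=k,interpolation=cv2.INTER_CUBIC)[:,:,::-1].copy()
    for i in range(0,w,10): cv2.line(o,(i*k,0),(i*k,8 if (u+i)%50 else 20),(0,255,255),1)
    for i in range(0,h,10): cv2.line(o,(0,i*k),(8 if (v+i)%50 else 20,i*k),(0,255,255),1)
    for c,col in curves:
        p=((w2px(n,c)-[u,v]+.5)*k).astype(int); cv2.polylines(o,[p],False,col,1)
    return o
E
python3 - <<'E'
from h import *
T=cv2.cvtColor(cv2.imread("pics/top0.png"),cv2.COLOR_BGR2RGB);S=cv2.cvtColor(cv2.imread("pics/side0.png"),cv2.COLOR_BGR2RGB)
# lid: white blobs
for n,I,seed,z in (("top",T,(410,192),.026),("side",S,(345,146),.026)):
    m=((I.min(2)>150)).astype(np.uint8); l=cv2.connectedComponents(m)[1]; b=(l==l[seed[1],seed[0]])
    v,u=np.nonzero(b); w=px2w(n,np.c_[u,v],z)
    dt=cv2.distanceTransform(b.astype(np.uint8),cv2.DIST_L2,5); print(n,b.sum(),w.min(0),w.max(0))
    from scipy.optimize import least_squares
    cn=cv2.findContours(b.astype(np.uint8),cv2.RETR_EXTERNAL,cv2.CHAIN_APPROX_NONE)[0][0][:,0]
    W=px2w(n,cn,z); f=least_squares(lambda p:np.hypot(*(W-p).T)-.062,W.mean(0),loss="soft_l1",f_scale=.002).x
    r=np.hypot(*(w-f).T); t=w[r>.067].mean(0)-f; print("lid",f,"tab dir",t,np.degrees(np.arctan2(t[1],t[0])), "max r",r.max())
ct=px2w("top",[231.5,189],.068)[0]; print("tub guess",ct, px2w("side",[265,267],.068)[0])
Y=(0,255,0);lid=px2w("top",[410.5,192],.026)[0]
o=np.vstack([np.hstack([crop(T,180,150,curves=[(circ(ct,.068,.06),Y)]),crop(T,360,155,curves=[(circ(lid,.026,.062),Y)])]),
 np.hstack([crop(S,215,235,n="side",curves=[(circ(ct,.068,.06),Y)]),crop(S,300,110,n="side",curves=[(circ(lid,.026,.062),Y)])])])
cv2.imwrite("pics/c1.png",o)
E
```

```text
top 1253 [ 0.40114205 -0.33893054] [ 0.54964911 -0.22151917]
lid [ 0.48723632 -0.27917021] tab dir [-0.07333538  0.02414778] 161.77438566495815 max r 0.08794848982120983
side 795 [ 0.39715526 -0.33951337] [ 0.55184282 -0.21203139]
lid [ 0.48684665 -0.27558422] tab dir [-0.07482289  0.02638716] 160.5742106658676 max r 0.09249043114136732
tub guess [0.50362648 0.27201024] [0.50785942 0.27509772]
```

View pics/c1.png

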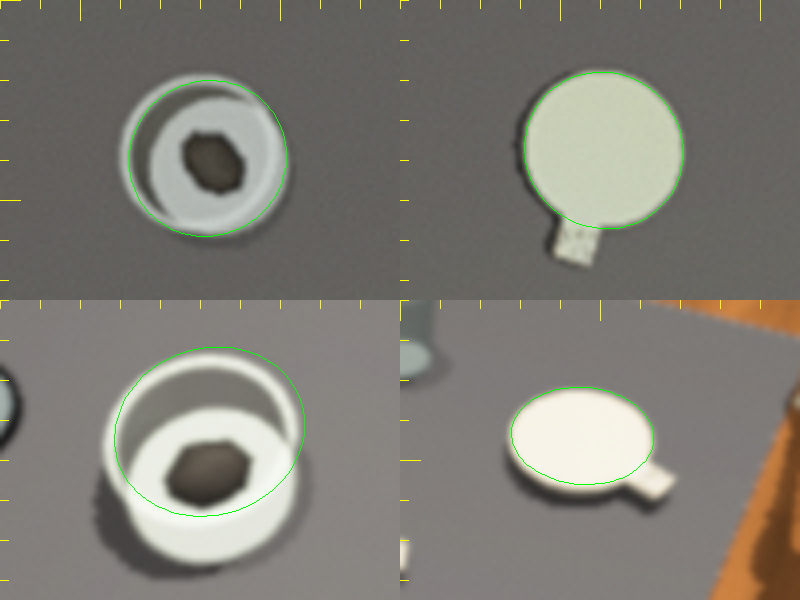

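The top row of the crop shows the stone in the wide tub, rim centre about (230.1,188.2). The white wide lid is at about (410,192) with its tab towards (403.5,215). The lid and stone choice is confirmed, so I'm moving above the tab.

Request:
apply_moves --steps '[3.4,3.8,0,-5,6.8,7.6,0,-10,10.2,11.4,0,-15,13.5,15.2,-1,-20,16.8,19,-2,-25,20.2,22.8,-3,-30,23.5,26.6,-4,-34,26.8,30.3,-5,-34]' --jaw 0

```text
clock: 0.77
position: [0.3656, -0.307, 0.1954]
ee_rot: [0.0, 0.986, -0.169, -0.0]
contact_force: [0.4, -1.0, 0.0]
width: 0.0855
gripper_force: 0.0
```

Request:
apply_moves --steps '[0,0,0,0,0,0,0,0,0,0,0,0]'

```text
clock: 1.02
position: [0.3648, -0.3091, 0.1958]
ee_rot: [0.0, 0.986, -0.167, -0.0]
contact_force: [-0.2, 0.5, -0.1]
width: 0.0855
gripper_force: 0.0
```

```bash
python3 - <<'E'
from h import *
s=get_state();print(s["clock"],s["position"],s["ee_rot"])
c,r=cam("wrist");print(c)
I=get_image("wrist")
lid=np.array([.487,-.278]);a=np.radians(161);t=np.array([np.cos(a),np.sin(a)]);n=np.array([-t[1],t[0]])
o=I[:,:,::-1].copy()
for z,col in((.026,(0,255,0)),):
    P=[circ(lid,z,.062),np.array([[*(lid+t*d+n*e),z] for d,e in((.062,.015),(.092,.015),(.092,-.015),(.062,-.015))])]
    for p in P: cv2.polylines(o,[w2px("wrist",p).astype(int)],False,col,1)
cv2.imwrite("pics/w1.png",o)
E
```

```text
1.0167 [ 0.36477415 -0.30905826  0.19576407] [ 3.99131197e-04  9.85983866e-01 -1.66839939e-01 -3.02430710e-04]
{'fx': 296.4673654853138, 'fy': 296.4673654853138, 'cx': 316.72296648719913, 'cy': 196.4897954425195, 'xyz': array([ 0.44326163, -0.33678241,  0.33752798]), 'rotation': array([-0.57124667,  0.095339  , -0.13349285,  0.80421849])}
```

View pics/w1.png

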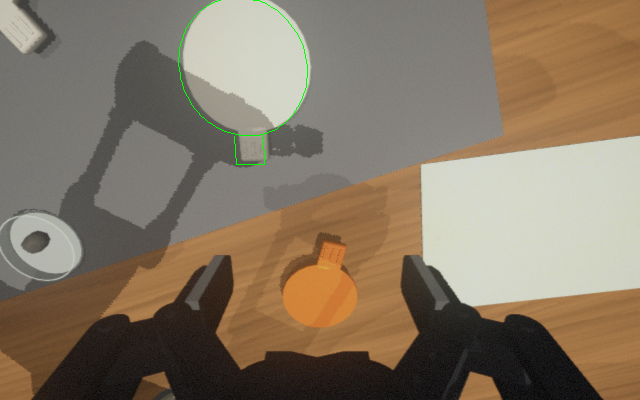

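The wrist view shows the lid about 2 px right of the prediction, centre (245,66), tab (253,148). I'll correct by 2 mm and descend on the tab.

Request:
apply_moves --steps '[2.5,2.7,-2,0,4.9,5.4,-4,0,4.9,5.4,-8,0,4.9,5.4,-11.5,0,4.9,5.4,-14,0,4.9,5.4,-16,0,4.9,5.4,-16,0]'

```text
clock: 1.65
position: [0.4108, -0.2546, 0.0324]
ee_rot: [-0.002, 0.986, -0.169, -0.004]
contact_force: [-0.0, -0.1, -0.1]
width: 0.0852
gripper_force: 0.0
```

```bash
python3 - <<'E'
from h import *
s=get_state();print(s["clock"],s["position"],s["contact_force"])
I=get_image("wrist")
cv2.imwrite("pics/w2.png",I[:,:,::-1])
E
```

```text
1.65 [ 0.41075989 -0.25461999  0.03243507] [-0.00940322 -0.07734036 -0.12343796]
```

View pics/w2.png

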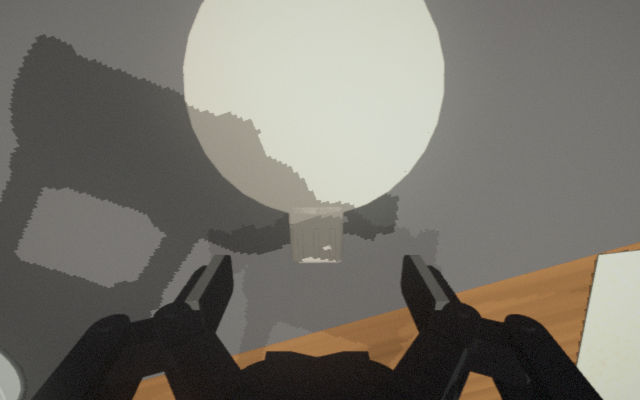

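The tab is centred between the fingers at (316,235). Going down and gripping.

Request:
apply_moves --steps '[0.2,0,-1,0,0.2,0,-2,0,0.2,0,-2.8,0,0.2,0,-2.8,0,0.2,0,-2.8,0]'

```text
clock: 2.12
position: [0.416, -0.2554, 0.0082]
ee_rot: [0.0, 0.986, -0.168, 0.0]
contact_force: [-0.9, -0.3, -0.3]
width: 0.0852
gripper_force: 0.0
```

Request:
apply_moves --steps '[0,0,0,0,0,0,0,0,0,0,0,0,0,0,0,0,0,0,0,0,0,0,0,0,0,0,0,0,0,0,0,0]' --jaw 255 --newtons 80

```text
clock: 2.78
position: [0.416, -0.2549, 0.0082]
ee_rot: [0.0, 0.986, -0.167, 0.0]
contact_force: [-0.8, 0.6, 5.3]
width: 0.0279
gripper_force: 79.0
```

Request:
apply_moves --steps '[0,0,0.5,0,0,0,1.5,0,0,0,3,0,0,0,5,0,0,0,7.5,0,0,0,10,0,0,0,12,0,0,0,12,0]'

```text
clock: 3.45
position: [0.418, -0.2566, 0.1315]
ee_rot: [0.002, 0.986, -0.167, 0.003]
contact_force: [0.5, -1.2, -1.0]
width: 0.0282
gripper_force: 79.0
```

Request:
apply_moves --steps '[-0.2,4,0,6,-0.4,8,0,12,-0.6,12,0,18,-0.7,16,0,24,-0.8,20,0,30,-0.9,24,0,36,-1,28,0,42,-1,32,0,48]'

```text
clock: 4.12
position: [0.4042, 0.0669, 0.1268]
ee_rot: [-0.0, 0.968, 0.25, -0.001]
contact_force: [0.9, -0.2, -2.0]
width: 0.028
gripper_force: 79.2
```

Request:
apply_moves --steps '[0,0,0,0,0,0,0,0]'

```text
clock: 4.28
position: [0.4046, 0.0671, 0.1269]
ee_rot: [-0.0, 0.968, 0.25, -0.001]
contact_force: [-0.5, -0.1, -1.6]
width: 0.0279
gripper_force: 79.4
```

```bash
python3 - <<'E'
from h import *
s=get_state();print(s["clock"],s["position"],s["ee_rot"],s["contact_force"],s["moment"],s["width"],s["qpos"])
I=get_image("wrist");S=get_image("side")
o=np.hstack([cv2.resize(I,(400,250)),cv2.resize(S,(400,250))]); o=np.vstack([o,cv2.resize(S[100:275,150:430],(560,350))[:, :].copy() if 0 else np.zeros((1,800,3),np.uint8)])
cv2.imwrite("pics/w3.png",o[:,:,::-1]); cv2.imwrite("pics/w3w.png",I[:,:,::-1]);cv2.imwrite("pics/w3s.png",S[:,:,::-1])
E
```

```text
4.2833 [0.40460331 0.06714005 0.12685572] [-1.22368727e-04  9.68126404e-01  2.50459888e-01 -1.04665784e-03] [-0.48472597 -0.05635234 -1.59868254] [-0.06165502  0.06551661 -0.03340937] 0.027876418513013694 [-5.31910063e-03  1.22007283e-01  1.99533686e+00 -3.48906001e-04
  1.02633488e+00  1.05934746e+00]
```

View pics/w3.png

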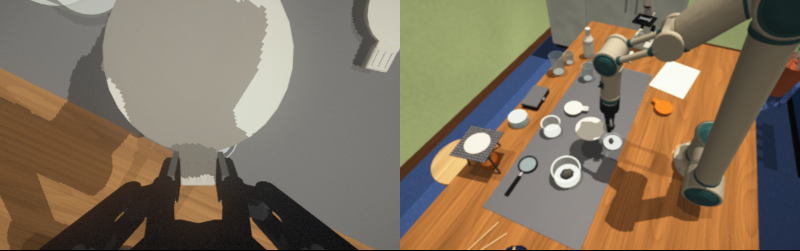

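The lid is held level-looking. Now I'll fit the held lid's pose in the wrist image and the tub rim in the top and side images by edge search.

```bash
cat >> h.py <<'E'
from scipy.optimize import least_squares
from scipy.ndimage import map_coordinates
def edges(n,im,P,C,rng=8,sgn=0):
    "search along outward normals of projected curve P for the strongest edge; returns px and mask"
    g=cv2.GaussianBlur(cv2.cvtColor(im,cv2.COLOR_RGB2GRAY).astype(np.float32),(0,0),1.0)
    p=w2px(n,P); c=w2px(n,C)[0]; d=p-c; d/=np.linalg.norm(d,axis=1)[:,None]
    s=np.arange(-rng,rng+.1,.25); q=p[:,None]+s[None,:,None]*d[:,None]
    v=map_coordinates(g,[q[...,1],q[...,0]],order=1,mode="nearest"); gr=np.gradient(v,axis=1)*(-1)  # bright inside ->positive
    k=gr.argmax(1); ok=(gr.max(1)>2)&(k>2)&(k<len(s)-3)&(p[:,0]>5)&(p[:,0]<635)&(p[:,1]>5)&(p[:,1]<395)
    return p+s[k][:,None]*d,ok
def fitcirc(n,im,x0,mk,free,it=4,rng=8,mask=None):
    "mk(x)->curve,center"
    x=np.array(x0,float)
    for i in range(it):
        P,C=mk(x); e,ok=edges(n,im,P,C,rng if i<2 else rng/2)
        if mask is not None: ok&=mask
        d=P[ok]
        def f(y):
            z=x.copy(); z[free]=y; A=w2px(n,mk(z)[0])[ok]; c=w2px(n,mk(z)[1])[0]; m=e[ok]
            nn=(A-c)/np.linalg.norm(A-c,axis=1)[:,None]; return ((A-m)*nn).sum(1)
        r=least_squares(f,x[free],loss="soft_l1",f_scale=.5); x[free]=r.x
    return x,np.median(abs(r.fun)),ok.sum()
E
python3 - <<'E'
from h import *
L=lambda f:cv2.cvtColor(cv2.imread(f),cv2.COLOR_BGR2RGB)
T,S,W=L("pics/top0.png"),L("pics/side0.png"),L("pics/w3w.png")
mk=lambda x:(circ(x[:2],.068,.06),[[x[0],x[1],.068]])
tt=fitcirc("top",T,[.5065,.2765],mk,[0,1],rng=3);ts=fitcirc("side",S,[.5065,.2765],mk,[0,1],rng=3);print("tub",tt,ts)
mt=lambda x:(circ(x[:2],.026,.062),[[x[0],x[1],.026]])
print("lid",fitcirc("top",T,[.4863,-.28],mt,[0,1],rng=3),fitcirc("side",S,[.4863,-.28],mt,[0,1],rng=3))
s=get_state();p=s["position"];q=s["ee_rot"];r=R.from_quat([q[1],q[2],q[3],q[0]])
ux=r.apply([1,0,0]);uy=r.apply([0,1,0]);print(ux,uy)
th=np.linspace(np.radians(-115),np.radians(115),90)
def mw(x): # along, lateral, height over tcp, pitch(up at far side)
    a=np.radians(x[3]); f=ux*np.cos(a)+np.array([0,0,np.sin(a)]); C=p+ux*x[0]+uy*x[1]+np.array([0,0,x[2]])
    return C+.062*(np.cos(th)[:,None]*f+np.sin(th)[:,None]*uy),C[None]
for free in ([0,1],[0,1,2],[0,1,2,3]):
    xw=fitcirc("wrist",W,[.077,0,.0178,0],mw,free,rng=12); print(free,xw)
C=mw(xw[0])[0]
o=np.hstack([crop(W,0,0,640,400,1,[(C,(0,255,0))],"wrist")[:300,100:500],crop(T,180,150,curves=[(mk(tt[0])[0],(0,255,0))])])
o=np.vstack([o,np.hstack([crop(S,215,235,n="side",curves=[(mk(ts[0])[0],(0,255,0)),(mk(tt[0])[0],(0,0,255))]),np.zeros((300,400,3),np.uint8)])])
cv2.imwrite("pics/c2.png",o)
E
```

```text
tub (array([0.50837598, 0.27960887]), np.float64(0.2386941507334792), np.int64(67)) (array([0.50673687, 0.27895388]), np.float64(0.25267825137864475), np.int64(59))
lid (array([ 0.48956134, -0.27984791]), np.float64(0.2350921146660393), np.int64(84)) (array([ 0.48761392, -0.27346337]), np.float64(0.2670353785048474), np.int64(87))
[ 0.8769654   0.48055044 -0.00172388] [ 4.80551182e-01 -8.76966682e-01  2.02520260e-05]
[0, 1] (array([7.34932828e-02, 3.90882351e-05, 1.78000000e-02, 0.00000000e+00]), np.float64(2.0150208374537035), np.int64(38))
[0, 1, 2] (array([0.07713318, 0.0001363 , 0.01469171, 0.        ]), np.float64(0.2617421789796817), np.int64(48))
[0, 1, 2, 3] (array([ 8.28487467e-02,  1.03894888e-04,  1.41947600e-02, -1.05688343e+01]), np.float64(0.284800578424063), np.int64(45))
```

View pics/c2.png

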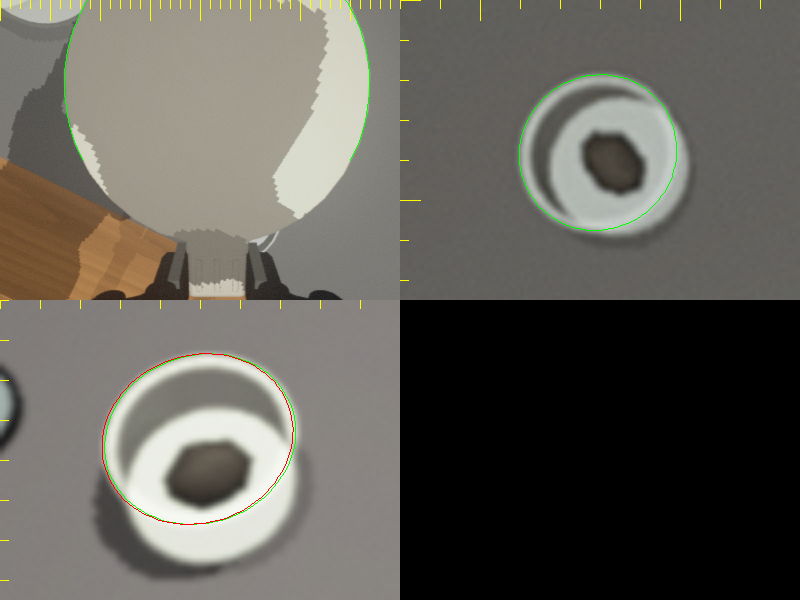

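The fits sit on the rim and lid edges, with the tub at about (0.5075, 0.279). Moving the lid over the tub, then checking both in the same cameras.

Request:
apply_moves --steps '[0.7,3.5,0,0,1.4,7,0,0,2.1,10.5,0,0,2.8,14,0,0,3.5,17.5,-1,0,3.5,17.5,-2.5,0,3.5,17.5,-3.5,0,3.5,17.5,-3.5,0]'

```text
clock: 5.05
position: [0.4392, 0.2376, 0.0901]
ee_rot: [0.001, 0.969, 0.247, -0.003]
contact_force: [-1.0, 0.5, -1.8]
width: 0.0284
gripper_force: 79.5
```

Request:
apply_moves --steps '[0,0,0,0,0,0,0,0]'

```text
clock: 5.22
position: [0.4412, 0.2385, 0.093]
ee_rot: [0.0, 0.969, 0.247, -0.0]
contact_force: [-1.2, -0.9, -0.8]
width: 0.0278
gripper_force: 79.5
```

```bash
python3 - <<'E'
from h import *
s=get_state();p=s["position"];q=s["ee_rot"];r=R.from_quat([q[1],q[2],q[3],q[0]]);print(s["clock"],p,s["contact_force"])
ux=r.apply([1,0,0]);uy=r.apply([0,1,0])
T,S=get_image("top"),get_image("side")
cv2.imwrite("pics/w4t.png",T[:,:,::-1]);cv2.imwrite("pics/w4s.png",S[:,:,::-1])
th=np.linspace(np.radians(-130),np.radians(130),90)
def mw(x):
    a=np.radians(x[3]); f=ux*np.cos(a)+np.array([0,0,np.sin(a)]); C=p+ux*x[0]+uy*x[1]+np.array([0,0,x[2]])
    return C+.062*(np.cos(th)[:,None]*f+np.sin(th)[:,None]*uy),C[None]
C=[]
for n,I in(("top",T),("side",S)):
    x=fitcirc(n,I,[.077,0,.0148,0],mw,[0,1],rng=4);print(n,x,"centre",mw(x[0])[1])
    x2=fitcirc(n,I,[.077,0,.0148,0],mw,[0,1,2,3],rng=4);print(n,x2,"centre",mw(x2[0])[1]);C.append(mw(x[0])[0])
o=np.hstack([crop(T,180,150,curves=[(C[0],(0,255,0))]),crop(S,215,215,n="side",curves=[(C[1],(0,255,0))])])
cv2.imwrite("pics/c3.png",o)
E
```

```text
5.2167 [0.44122176 0.23851033 0.09302569] [-1.21095952 -0.90039213 -0.78225109]
top (array([ 0.0789654 , -0.00090231,  0.0148    ,  0.        ]), np.float64(0.19531383811039166), np.int64(31)) centre [[0.51015564 0.27703914 0.10780257]]
top (array([4.03831311e-02, 1.04541181e-02, 1.33578366e-01, 1.33401536e+01]), np.float64(0.30663397180147944), np.int64(36)) centre [[0.4816911  0.24862558 0.22659582]]
side (array([ 0.07895217, -0.00214607,  0.0148    ,  0.        ]), np.float64(0.25399586089418874), np.int64(71)) centre [[0.50954965 0.27812536 0.10780217]]
side (array([ 0.07758367, -0.00757877,  0.02414781, -1.26889152]), np.float64(0.1945553360337967), np.int64(72)) centre [[0.50575134 0.28224359 0.11714859]]
```

View pics/c3.png

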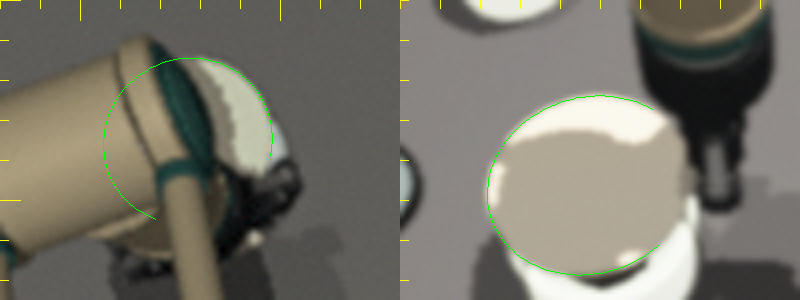

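The lid fit sits on its edge in the side view. The lid is about 2 mm too far in +x and 2 mm short in y, so I'll correct that and lower slowly.

Request:
apply_moves --steps '[-0.2,0.2,0,0,-0.2,0.2,-0.5,0,-0.2,0.2,-1,0,-0.2,0.2,-1.4,0,-0.2,0.2,-1.4,0]'

```text
clock: 5.73
position: [0.438, 0.2419, 0.0778]
ee_rot: [0.0, 0.969, 0.248, -0.001]
contact_force: [-0.1, -0.5, -0.6]
width: 0.0281
gripper_force: 79.5
```

Request:
apply_moves --steps '[0,0,-0.2,0,0,0,-0.4,0,0,0,-0.4,0]'

```text
clock: 5.98
position: [0.4387, 0.2421, 0.0744]
ee_rot: [0.0, 0.969, 0.248, -0.0]
contact_force: [-0.1, 0.7, -1.2]
width: 0.0283
gripper_force: 79.5
```

Request:
apply_moves --steps '[0,0,-0.2,0,0,0,-0.3,0,0,0,-0.3,0]'

```text
clock: 6.23
position: [0.4388, 0.2421, 0.0717]
ee_rot: [0.0, 0.969, 0.248, -0.0]
contact_force: [-0.5, -0.1, -1.4]
width: 0.0282
gripper_force: 79.6
```

Request:
apply_moves --steps '[0,0,-0.2,0,0,0,-0.3,0,0,0,-0.3,0]'

```text
clock: 6.48
position: [0.4392, 0.242, 0.069]
ee_rot: [0.0, 0.969, 0.248, 0.0]
contact_force: [-0.5, -1.5, 2.7]
width: 0.0277
gripper_force: 80.0
```

Request:
apply_moves --steps '[0,0,-0.2,0,0,0,-0.2,0]'

```text
clock: 6.65
position: [0.4394, 0.242, 0.0671]
ee_rot: [0.0, 0.969, 0.248, 0.001]
contact_force: [-1.0, -3.3, 4.5]
width: 0.0283
gripper_force: 80.2
```

```bash
python3 - <<'E'
from h import *
s=get_state();p=s["position"];q=s["ee_rot"];r=R.from_quat([q[1],q[2],q[3],q[0]]);print(s["clock"],p,s["contact_force"],s["moment"])
ux=r.apply([1,0,0]);uy=r.apply([0,1,0])
S=get_image("side");W=get_image("wrist");cv2.imwrite("pics/w5s.png",S[:,:,::-1])
o=np.hstack([crop(S,215,215,n="side"),cv2.resize(W,(480,300))[:,:400,::-1]]); cv2.imwrite("pics/c4.png",o)
E
```

```text
6.65 [0.43942799 0.24201345 0.06714742] [-1.00749296 -3.26118972  4.50746729] [-0.08314983 -0.21951409 -0.08171679]
```

View pics/c4.png

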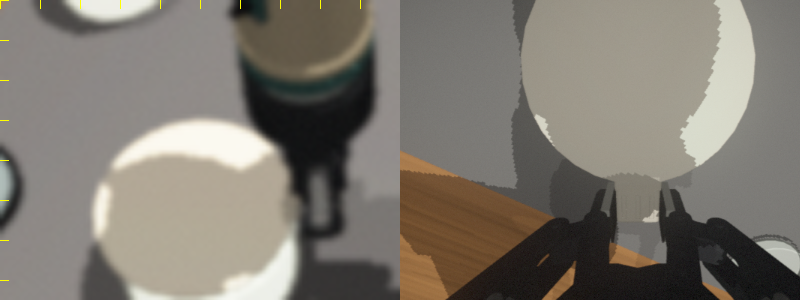

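The view shows the lid sitting on the tub mouth, with light contact force. I'll check the centring numerically.

```bash
python3 - <<'E'
from h import *
S=cv2.cvtColor(cv2.imread("pics/w5s.png"),cv2.COLOR_BGR2RGB)
a0=np.radians(28.7);ux=np.array([np.cos(a0),np.sin(a0),0]);uy=np.array([-ux[1],ux[0],0]);th=np.linspace(np.radians(-130),np.radians(130),90)
def mw(x):
    f=ux*np.cos(x[3])+np.array([0,0,np.sin(x[3])]);C=np.array([x[0],x[1],x[2]])
    return C+.062*(np.cos(th)[:,None]*f+np.sin(th)[:,None]*uy),C[None]
for fr in([0,1],[0,1,3],[0,1,2]): print(fitcirc("side",S,[.508,.279,.083,0],mw,fr,rng=4))
# tub body lower wall edges: base circle fit (bright inside), visible lower half
mk=lambda x:(circ(x[:2],.006,.058),[[x[0],x[1],.006]])
for f,I in(("now",S),("start",cv2.cvtColor(cv2.imread("pics/side0.png"),cv2.COLOR_BGR2RGB))):
    P=w2px("side",mk([.507,.279])[0]); m=P[:,1]>w2px("side",[.507,.279,.006])[0,1]+4
    print(f,fitcirc("side",I,[.507,.279],mk,[0,1],rng=4,mask=m))
E
```

```text
(array([0.50888711, 0.28041991, 0.083     , 0.        ]), np.float64(0.232174020056449), np.int64(62))
(array([ 0.50913769,  0.2803626 ,  0.083     , -0.01578909]), np.float64(0.23940034748033168), np.int64(62))
(array([0.50175857, 0.28756777, 0.09835224, 0.        ]), np.float64(0.2564720606024059), np.int64(62))
now (array([0.50654365, 0.27838441]), np.float64(0.2467547065661766), np.int64(39))
start (array([0.5073362 , 0.27781615]), np.float64(0.25108837676412854), np.int64(39))
```

Request:
apply_moves --steps '[0,0,0.2,0,-0.15,-0.2,0.2,0,-0.15,-0.2,0.2,0]'

```text
clock: 7.0
position: [0.4377, 0.2402, 0.069]
ee_rot: [-0.0, 0.969, 0.248, 0.001]
contact_force: [1.4, -0.8, 2.2]
width: 0.0281
gripper_force: 79.9
```

Request:
apply_moves --steps '[0,0,-0.2,0,0,0,-0.2,0,0,0,-0.2,0]'

```text
clock: 7.25
position: [0.4377, 0.2402, 0.0666]
ee_rot: [0.0, 0.969, 0.248, 0.0]
contact_force: [2.4, -0.1, -0.4]
width: 0.0279
gripper_force: 79.7
```

Request:
apply_moves --steps '[0,0,-0.2,0,0,0,-0.2,0]'

```text
clock: 7.42
position: [0.438, 0.2404, 0.0649]
ee_rot: [-0.0, 0.969, 0.248, 0.001]
contact_force: [3.3, -0.6, 2.6]
width: 0.0283
gripper_force: 79.9
```

The lid dropped into the mouth: force vanished, then the seal was met. Releasing, then moving up and over the lid centre with the fingers shut.

Request:
apply_moves --steps '[0,0,0.1,0,0,0,0.1,0,0,0,0.1,0,0,0,0.1,0,0,0,0.1,0,0,0,0.1,0]' --jaw 60

```text
clock: 7.92
position: [0.437, 0.2401, 0.0657]
ee_rot: [0.0, 0.969, 0.248, -0.0]
contact_force: [0.1, 0.2, -0.7]
width: 0.0653
gripper_force: 0.0
```

Request:
apply_moves --steps '[0,0,1,0,0,0,3,0,0,0,6,0,0,0,8,0,0,0,8,0]'

```text
clock: 8.33
position: [0.4401, 0.2413, 0.1499]
ee_rot: [-0.0, 0.969, 0.248, 0.004]
contact_force: [0.0, 0.3, 0.6]
width: 0.0654
gripper_force: 0.0
```

```bash
cat >> h.py <<'E'
def wristlid(z,x0=(.507,.278)):
    W=get_image("wrist"); mk=lambda x:(circ(x[:2],x[2],.062),[[x[0],x[1],x[2]]])
    return [fitcirc("wrist",W,[*x0,z],mk,f,rng=8) for f in([0,1],[0,1,2])],W
E
python3 - <<'E'
from h import *
s=get_state();print(s["clock"],s["position"],s["contact_force"],s["width"])
r,W=wristlid(.083);print(r); cv2.imwrite("pics/w6.png",W[:,:,::-1])
S=get_image("side");cv2.imwrite("pics/w6s.png",S[:,:,::-1])
mk=lambda x:(circ(x[:2],x[2],.062),[[*x]]); print(fitcirc("side",S,[.507,.278,.083],mk,[0,1],rng=4))
E
```

```text
8.3333 [0.44009372 0.24127706 0.14994841] [0.04870841 0.34192438 0.61933278] 0.06537555752414606
[(array([0.50326749, 0.27638493, 0.083     ]), np.float64(0.9258077509329893), np.int64(49)), (array([0.50516449, 0.27649004, 0.07713607]), np.float64(0.24402262384351964), np.int64(77))]
(array([0.50481936, 0.28094908, 0.083     ]), np.float64(0.24849528910587282), np.int64(49))
```

Request:
apply_moves --steps '[3.3,1.8,0,0,6.6,3.7,0,0,6.6,3.7,-2,0,6.6,3.7,-4,0,6.6,3.7,-5,0,6.6,3.7,-5.5,0,6.6,3.7,-5.5,0,6.6,3.7,-5.5,0]' --jaw 255 --newtons 40

```text
clock: 9.1
position: [0.5031, 0.277, 0.0907]
ee_rot: [0.0, 0.969, 0.248, -0.0]
contact_force: [0.6, -0.3, -0.1]
width: 0.0002
gripper_force: 0.0
```

Request:
apply_moves --steps '[0,0,-0.2,0,0,0,-0.4,0,0,0,-0.4,0]'

```text
clock: 9.35
position: [0.5035, 0.2772, 0.0874]
ee_rot: [-0.0, 0.969, 0.248, 0.001]
contact_force: [-0.3, -0.3, 0.4]
width: 0.0004
gripper_force: 0.0
```

Request:
apply_moves --steps '[0,0,-0.2,0,0,0,-0.4,0,0,0,-0.4,0]'

```text
clock: 9.6
position: [0.5033, 0.2771, 0.0827]
ee_rot: [0.0, 0.969, 0.248, 0.0]
contact_force: [0.0, -1.0, 0.5]
width: 0.0003
gripper_force: 0.1
```

Request:
apply_moves --steps '[0.1,0.1,-0.1,0,0.1,0.1,-0.2,0]'

```text
clock: 9.77
position: [0.5039, 0.2775, 0.0813]
ee_rot: [0.001, 0.969, 0.248, -0.001]
contact_force: [-2.3, -2.3, 8.2]
width: 0.0001
gripper_force: 4.1
```

Request:
apply_moves --steps '[0,0,-0.1,0,0,0,-0.2,0]'

```text
clock: 9.93
position: [0.5043, 0.2778, 0.0793]
ee_rot: [0.0, 0.969, 0.248, -0.0]
contact_force: [-2.1, -1.5, 8.4]
width: 0.0003
gripper_force: 4.3
```

Request:
apply_moves --steps '[0,0,-0.1,0,0,0,-0.1,0]'

```text
clock: 10.1
position: [0.5045, 0.2778, 0.0786]
ee_rot: [0.0, 0.969, 0.248, 0.0]
contact_force: [-0.8, -1.8, 4.5]
width: -0.0002
gripper_force: 2.3
```

Request:
apply_moves --steps '[0,0,-0.1,0,0,0,-0.2,0]'

```text
clock: 10.27
position: [0.5046, 0.2778, 0.0768]
ee_rot: [0.0, 0.969, 0.248, 0.0]
contact_force: [-0.2, 0.2, -0.1]
width: 0.0003
gripper_force: 0.0
```

Request:
apply_moves --steps '[0,0,-0.1,0,0,0,-0.1,0]'

```text
clock: 10.43
position: [0.5044, 0.2784, 0.0745]
ee_rot: [-0.0, 0.969, 0.248, 0.0]
contact_force: [0.3, 0.8, -0.0]
width: -0.0001
gripper_force: 0.0
```

Request:
apply_moves --steps '[0,0,-0.1,0,0,0,-0.1,0]'

```text
clock: 10.6
position: [0.5043, 0.2782, 0.0734]
ee_rot: [-0.0, 0.969, 0.248, -0.0]
contact_force: [-0.4, -0.1, -0.2]
width: 0.0003
gripper_force: 0.0
```

Request:
apply_moves --steps '[0,0,-0.05,0,0,0,-0.1,0]'

```text
clock: 10.77
position: [0.5044, 0.2782, 0.0731]
ee_rot: [-0.0, 0.969, 0.248, -0.0]
contact_force: [-1.6, 0.1, 6.7]
width: 0.0001
gripper_force: 3.0
```

Request:
apply_moves --steps '[0,0,-0.05,0,0,0,-0.1,0]'

```text
clock: 10.93
position: [0.5044, 0.2782, 0.073]
ee_rot: [-0.0, 0.969, 0.248, 0.0]
contact_force: [-3.2, -1.3, 12.0]
width: -0.0002
gripper_force: 5.8
```

Request:
apply_moves --steps '[0,0,-0.1,0,0,0,-0.2,0,0,0,-0.2,0]'

```text
clock: 11.18
position: [0.5044, 0.2783, 0.073]
ee_rot: [-0.0, 0.969, 0.248, 0.001]
contact_force: [-4.9, -2.5, 19.3]
width: 0.0001
gripper_force: 9.7
```

Request:
apply_moves --steps '[0,0,0.5,0,0,0,2,0,0,0,5,0,-3.3,-1.9,9,0,-6.6,-3.8,9,0,-6.6,-3.8,9,0]'

```text
clock: 11.68
position: [0.4336, 0.238, 0.1615]
ee_rot: [0.0, 0.969, 0.248, -0.001]
contact_force: [-1.1, -0.9, -0.9]
width: -0.0001
gripper_force: 0.0
```

```bash
python3 - <<'E'
from h import *
s=get_state();print(s["clock"],s["position"],s["contact_force"])
T,S,W=get_image("top"),get_image("side"),get_image("wrist")
for n,I in(("t",T),("s",S),("w",W)): cv2.imwrite(f"pics/w7{n}.png",I[:,:,::-1])
def mt(x): # centre, tilt about x and y
    c=circ(x[:2],x[2],.062); c[:,2]+=(c[:,0]-x[0])*x[3]+(c[:,1]-x[1])*x[4]; return c,[[*x[:3]]]
C={}
for n,I in(("side",S),("wrist",W)):
    for f in([0,1],[0,1,3,4]): r=fitcirc(n,I,[.505,.278,.073,0,0],mt,f,rng=6);print(n,r)
    C[n]=mt([*fitcirc(n,I,[.505,.278,.073,0,0],mt,[0,1],rng=6)[0]])[0]
mb=lambda x:(circ(x[:2],.006,.058),[[x[0],x[1],.006]])
P=w2px("side",mb([.507,.279])[0]); m=P[:,1]>w2px("side",[.507,.279,.006])[0,1]+4
print("tub base side",fitcirc("side",S,[.507,.279],mb,[0,1],rng=4,mask=m))
o=np.hstack([crop(S,215,215,n="side",curves=[(C["side"],(0,255,0))]),cv2.resize(W,(480,300))[:,:400,::-1]])
w=W[:,:,::-1].copy(); cv2.polylines(w,[w2px("wrist",C["wrist"]).astype(int)],True,(0,255,0),1)
o=np.vstack([cv2.resize(crop(S,215,215,n="side"),(520,390))[:300],]);o=cv2.resize(o,(400,231))
o=np.hstack([crop(S,215,225,n="side"),cv2.resize(w,(400,250))[:250].copy() if 0 else cv2.copyMakeBorder(cv2.resize(w,(400,250)),0,50,0,0,0)])
cv2.imwrite("pics/c5.png",o)
E
```

```text
11.6833 [0.43357847 0.23799171 0.16150292] [-1.0585897  -0.88275189 -0.85715824]
side (array([0.50656832, 0.27998335, 0.073     , 0.        , 0.        ]), np.float64(0.23644245665779284), np.int64(51))
side (array([ 0.49752213,  0.29025228,  0.073     ,  0.26739568, -0.29329994]), np.float64(0.4555441172096093), np.int64(80))
wrist (array([0.5085168 , 0.27737167, 0.073     , 0.        , 0.        ]), np.float64(1.0797571992328063), np.int64(69))
wrist (array([0.48794547, 0.23435969, 0.073     , 0.47228818, 3.08212422]), np.float64(0.5670445642582722), np.int64(22))
tub base side (array([0.50709401, 0.27854522]), np.float64(0.2509660793538676), np.int64(39))
```

View pics/c5.png

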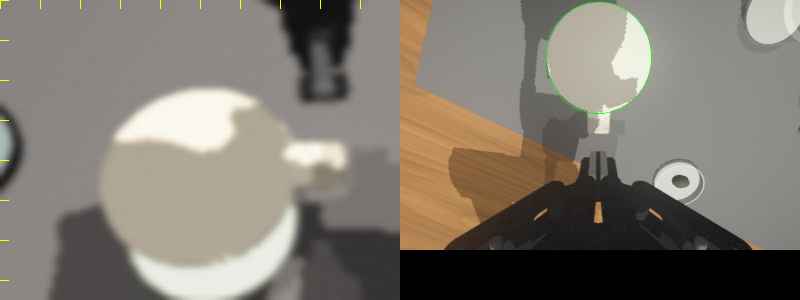

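The side crop shows the lid seated on the tub, flange at (100–300, 88–268) in the crop. The wrist view agrees. Levelness is better felt than seen, so I'll probe the top near the edge on four sides.

Request:
apply_moves --steps '[3.8,2.1,0,0,7.6,4.2,0,0,11.3,6.3,-2,0,11.3,6.3,-5,0,11.3,6.3,-7.5,0,11.3,6.3,-8,0,11.3,6.3,-8,0]'

```text
clock: 12.42
position: [0.5506, 0.3029, 0.0763]
ee_rot: [0.0, 0.969, 0.248, -0.003]
contact_force: [0.5, -0.2, -0.1]
width: -0.0
gripper_force: 0.0
```

Request:
apply_moves --steps '[0,0,-0.2,0,0,0,-0.4,0,0,0,-0.4,0]'

```text
clock: 12.67
position: [0.5521, 0.3035, 0.0773]
ee_rot: [-0.0, 0.969, 0.248, 0.001]
contact_force: [-0.1, -0.1, -0.1]
width: -0.0
gripper_force: 0.0
```

Request:
apply_moves --steps '[0,0,-0.1,0,0,0,-0.2,0,0,0,-0.2,0]'

```text
clock: 12.92
position: [0.5515, 0.3031, 0.0746]
ee_rot: [-0.0, 0.969, 0.248, 0.001]
contact_force: [-0.3, -0.7, 0.1]
width: -0.0003
gripper_force: 0.0
```

Request:
apply_moves --steps '[0,0,-0.1,0,0,0,-0.15,0,0,0,-0.15,0]'

```text
clock: 13.17
position: [0.5515, 0.3032, 0.0731]
ee_rot: [0.0, 0.969, 0.248, 0.0]
contact_force: [-0.4, -0.2, 5.0]
width: 0.0
gripper_force: 2.2
```

Request:
apply_moves --steps '[0,0,-0.1,0,0,0,-0.15,0,0,0,-0.15,0]'

```text
clock: 13.42
position: [0.5517, 0.3032, 0.073]
ee_rot: [-0.0, 0.969, 0.248, 0.001]
contact_force: [-2.7, -0.4, 12.2]
width: 0.0
gripper_force: 5.9
```

Request:
apply_moves --steps '[0,0,-0.1,0,0,0,-0.15,0,0,0,-0.15,0]'

```text
clock: 13.67
position: [0.5521, 0.3035, 0.0729]
ee_rot: [-0.0, 0.969, 0.248, 0.002]
contact_force: [-4.7, -2.1, 17.9]
width: -0.0001
gripper_force: 9.1
```

Request:
apply_moves --steps '[0,0,1.5,0,-3.4,0.7,1.5,0,-6.7,1.5,1.5,0,-6.7,1.5,1.5,0,-6.7,1.5,1,0,-6.7,1.5,0.6,0,-6.7,1.5,0.6,0]'

```text
clock: 14.25
position: [0.4848, 0.3179, 0.0742]
ee_rot: [0.0, 0.969, 0.248, -0.0]
contact_force: [0.7, 0.5, 0.0]
width: -0.0001
gripper_force: 0.0
```

Request:
apply_moves --steps '[0,0,-0.1,0,0,0,-0.2,0,0,0,-0.2,0]'

```text
clock: 14.5
position: [0.4852, 0.318, 0.0732]
ee_rot: [0.0, 0.969, 0.248, 0.0]
contact_force: [-0.0, 0.0, 0.1]
width: -0.0001
gripper_force: 0.0
```

Request:
apply_moves --steps '[0,0,-0.1,0,0,0,-0.2,0,0,0,-0.2,0]'

```text
clock: 14.75
position: [0.4852, 0.3181, 0.073]
ee_rot: [0.0, 0.969, 0.248, 0.001]
contact_force: [-1.8, -1.3, 9.0]
width: 0.0001
gripper_force: 4.9
```

Request:
apply_moves --steps '[0,0,1.5,0,1.5,-2.7,1.5,0,3,-5.4,1.5,0,4.3,-7.9,1.5,0,4.3,-7.9,1.5,0,4.3,-7.9,1,0,4.3,-7.9,0.4,0,4.3,-7.9,0.4,0]'

```text
clock: 15.42
position: [0.5258, 0.2395, 0.0737]
ee_rot: [-0.0, 0.969, 0.248, -0.002]
contact_force: [-0.4, -0.5, -0.2]
width: -0.0
gripper_force: 0.0
```

Request:
apply_moves --steps '[0,0,-0.1,0,0,0,-0.2,0,0,0,-0.2,0]'

```text
clock: 15.67
position: [0.527, 0.2398, 0.0733]
ee_rot: [0.0, 0.969, 0.249, -0.0]
contact_force: [1.2, 0.1, -0.8]
width: 0.0003
gripper_force: 0.0
```

Request:
apply_moves --steps '[0,0,-0.1,0,0,0,-0.2,0,0,0,-0.2,0]'

```text
clock: 15.92
position: [0.5273, 0.2398, 0.073]
ee_rot: [-0.0, 0.969, 0.248, 0.0]
contact_force: [-2.8, -0.8, 9.5]
width: 0.0002
gripper_force: 4.7
```

Home there too. Now the tab side, 45 mm from the centre at (0.4675, 0.2574).

Request:
apply_moves --steps '[0,0,1.5,0,-3,0.9,1.5,0,-6,1.8,1.5,0,-6,1.8,1.5,0,-6,1.8,1,0,-6,1.8,0.4,0,-6,1.8,0.4,0]'

```text
clock: 16.5
position: [0.4677, 0.2569, 0.0742]
ee_rot: [0.0, 0.969, 0.248, -0.0]
contact_force: [1.1, 0.5, -0.3]
width: -0.0003
gripper_force: 0.0
```

Request:
apply_moves --steps '[0,0,-0.1,0,0,0,-0.2,0,0,0,-0.2,0]'

```text
clock: 16.75
position: [0.4681, 0.257, 0.0732]
ee_rot: [0.0, 0.969, 0.248, 0.0]
contact_force: [-0.7, -0.3, -1.0]
width: 0.0002
gripper_force: 0.0
```

Request:
apply_moves --steps '[0,0,-0.1,0,0,0,-0.2,0,0,0,-0.2,0]'

```text
clock: 17.0
position: [0.4681, 0.2571, 0.073]
ee_rot: [0.0, 0.969, 0.248, 0.001]
contact_force: [-1.8, -1.9, 10.8]
width: 0.0001
gripper_force: 5.5
```

All four sides and the centre sit at 0.073 m, the home height, so the lid is flat and fully seated. Retreating and handing in.

Request:
apply_moves --steps '[0,0,1,0,0,0,4,0,0,0,8,0,0,0,12,0,0,0,12,0,0,0,12,0,0,0,12,0]'

```text
clock: 17.58
position: [0.467, 0.2569, 0.1912]
ee_rot: [0.0, 0.969, 0.248, -0.0]
contact_force: [-0.6, -1.1, -1.4]
width: -0.0003
gripper_force: 0.0
```

```bash
python3 - <<'E'
from rig import *
s=get_state();print(s["clock"],s["position"],s["contact_force"])
print(sign_off())
E
```

```text
17.5833 [0.46704324 0.25694052 0.19123066] [-0.57874011 -1.13774449 -1.35241236]
the job is handed in; nothing more can be done
None
```

The wide lid is pressed onto the wide tub holding the stone and felt level at its home height at the centre and on four sides; I handed the job in at 17.6 s, and the hand-in gave no verdict.

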